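# Move the charged battery from the charger to the tyre inflator

### The job

Press the orange release button on the charger so that the charged battery pack springs free, slide the pack out, and slide it onto the blue tyre inflator until its catch clicks and holds the pack fully home. Push firmly but do not ram it, and leave the other things on the bench alone.

Things in the scene. Friction and masses are not known exactly. Their poses are not given: they have to be found in the camera images.
- pack_mid (a point): Black slide-on battery pack with a yellow band, 0.5 kg. This point is the centre of its block, 80 long (x) x 54 wide (y) x 40 mm high, 36 mm above the underside of the foot. x = the way it slides in, z up. Grasp it across the 54 mm width: nothing stands beside the block and the rails stay 5 mm below its underside. It starts latched on the charger.
- pack: The same pack; origin under the foot, 36 mm below pack_mid, same axes. Under the block: a neck 34 mm wide, 10 mm high, then the dovetail foot 46 mm wide, 6 mm high, from x = -38 to +36 mm, with a slot that takes the catch.
- charger: Grey battery charger screwed to the bench; origin on the bench 24 mm below charger_bay, same axes. Its housing (x = 46 to 124 mm) is 60 mm high. Also carries the orange button.
- charger_bay (a point): Point on the charger's slide deck (24 mm above the bench) under the seated pack's foot centre: pack_mid seated is 36 mm above it. x = the way in, towards the housing, z up. Two dovetail rails with lips run from x = -38 mm to the end stop at 38 mm; in front the deck is an open ledge to x = -72 mm. Drawn back 88 mm the pack is clear of the rails and their mouths and can be lifted.
- charger_button (a point): Centre of the top of the charger's orange release button, 36 x 36 mm, 76 mm beyond charger_bay, 68 mm above the bench. Goes straight down 7 mm (1.5 N at first, 3 to 5 N at the bottom). From about 5.5 mm the catch lets go and a sprung plunger pushes the pack out some 12 mm, so it does not latch again when the button springs back up.
- charger_catch (a joint): How far the charger's button and catch are pressed down: 0 up, 0.007 m fully down.
- inflator: Blue tyre inflator with a black slide bay, in a steel cradle screwed to the bench; origin on the bench 34 mm below inflator_bay, same axes. Black shoulder (x = 46 to 106 mm) 70 mm high, blue pump housing behind it 112 mm high. It stands loose in the cradle: a 3 N push along x slides it back, 0 to 16 mm as it was put down, until it meets rubber buffers: where the pack clicks must be felt.
- inflator_bay (a point): Point on the inflator's slide deck (34 mm above the bench) under the seated pack's foot centre: pack_mid seated is 36 mm above it. x = the way in, z up. Ledge and rails as on the charger: ledge 78 mm wide from x = -72 mm, mouths flared from x = -50, rails from x = -38, 49 mm apart, 7.6 mm under the lips. The pack may be set on the ledge at x = -92 mm and slid in.
- inflator_button (a point): Top of the inflator's orange button, 78 mm above the bench; not needed here. Its catch, a tongue in the deck, is ridden down by the foot in the last 25 mm; a sprung plunger pushes back over the last 12 mm. 5 to 10 N take the pack home, over 15 N is ramming; the tongue clicks up just past the seated place, the solid stop is 2 mm past it. Not clicked, the pack is pushed back out.
- inflator_catch (a joint): How far the inflator's catch is pressed down: 0 up (also when clicked home), about 0.005 m while the pack's nose rides over it.
- tyre_gauge: Bystander: red metal tyre pressure gauge with a press button, 140 x 42 x 27 mm, lying between charger and inflator; origin under the dial.
- tealight: Bystander: frosted glass tealight holder, 72 mm across, 62 mm high; origin under its centre.
- nightlight: Bystander: wooden nightlight with a toggle switch and white dome, 70 x 70 x 125 mm; origin under its centre.
- boot_jack: Bystander: black plastic boot jack, 370 x 110 x 65 mm, lying along x; origin under its middle.
- shoehorn: Bystander: steel spoon-shaped shoehorn, 230 x 38 x 10 mm; origin under its middle.
There are look-alikes about, which are no part of the job. What is meant by the pack is not purple, and is the smaller of those in its own colour. Several things have the shape of the charger; the one meant has the colours described above.

How it is judged:
By the outcome, as a careful person would: the job done as asked, in the order asked, and still so for the second after the job is handed in, with the robot touching nothing.
It also fails if it takes over 67 s, if anything falls off the work surface, if the arm or the gripper's body presses on something with over 40 N, if the wrist force passes 120 N, or if a joint passes its speed limit or range.

### The arm

A 7-joint arm with a two-finger parallel gripper is mounted at the origin on the work surface. World frame = base frame: x ahead of the robot, y to its left, z up, the work surface at z = 0. Lengths are in m, angles in rad, forces in N, time in s.
With the tool pointing down it reaches from about 0.4 to 0.875 m from the base axis. Payload 6.5 kg.
Tool frame: the origin (TCP) lies on the mounting face of the last link; the fingertips stand 173 mm ahead of it and the grasp point (between the pads) lies 155 mm ahead of it; z points along the fingers, y is the line along which they close (so a half turn about z gives the same grasp; the last joint's range is limited). The gripper opens to 85 mm and grips with 20 to 120 N. Pads are 22 mm wide; open, the fingers measure 114 mm over their backs; the gripper's body (76 mm by 85 mm) begins 54 mm behind the grasp point. The pads swing forward as they close: fully open they stand 13 mm farther back than shut.
Start: joints at [1.054, 0.536, -0.004, 1.538, 0.003, 1.067, -0.071], TCP at [0.283, -0.585, 0.405] pointing down, gripper open.
Joint ranges: [-2.7, 2.7], [-0.37, 2.16], [-1.27, 1.26], [0.24, 2.4], [-1.31, 4.45], [0.19, 1.91], [-2.76, 2.76]. Speed limits (rad/s): [2.39, 2.39, 3.14, 3.14, 3.14, 3.14, 3.14].

### API

Orientations are given as a 3x3 rotation matrix whose columns are the frame's x, y, z axes.
In Python, from bench import arm, solve_ik, readout, grab_frame, camera_info, workorder, models gives the robot as it stands. Calls block until the motion is done:
- arm.reach(position, orientation): joint-space move of the TCP to a pose.
- arm.move_linear(position, max_speed=0.15, ori=None): straight line of the TCP; ori=None keeps the orientation; max_speed is the mean speed in m/s.
- arm.movej(angles): joint-space move.
- arm.move_gripper(opening, grasp_force=None): finger opening in m; grasp_force is the grip in N (None keeps the last); returns when the fingers have stopped.
- arm.hold(seconds).
- solve_ik(position, orientation): joint angles nearest the present ones, or None.
- readout.observe(): the state.
- grab_frame(name): name is "scene" or "top" or "wrist"; returns (picture, depth): 420x560x3 uint8, blue, green, red; 420x560 float32, m along the optical axis (not along the pixel's ray), 0 where there is no reading.
- camera_info(name): a dict with "fovy" (degrees; the focal length in pixels is half the picture's height over the tangent of half this angle, whatever the lens; pixels are square), "cx", "cy" (the principal point, pixels), "dist_coeffs" ([k1, k2, p1, p2, k3] as OpenCV has them; the pictures are not rectified), "T" (4x4, takes a point from camera to world coordinates). Camera axes: x right, y down, z forward; pixel columns grow to the right and rows downward; lengths in m; the calibration is good to about 2 mm. A picture is of the moment at which its call begins: read the wrist's pose just before it. camera_info takes no time and is no camera call; for the wrist camera it gives the pose at the moment of the call.
A pose or a line that the arm cannot do raises arm.MotionError and nothing moves.
- workorder.hand_in(): hands the job in; it is judged then, once.
Trained networks look in the newest picture that a camera, given by its name, has taken for a name from the list of things; names that differ only in an ending like _2 or _b are one class to them, and where a whole thing is asked for, a point or a joint stands for the part that bears it (a point fixed in the world has none). Each returns a list of dicts, best first, with "p" (0 to 1); they miss things now and then, are a little off and sometimes report something else, mostly with a low value. They report only what shows in the picture. A call takes as long as a camera call. They do not tell look-alikes from the thing itself.
- models.recognise(name, camera): "location" ([column, row] in pixels, amid what is visible of it).
- models.masks_of(name, camera): "region" (420x560 bool, what is visible of it) and "location" ([column, row] in pixels, amid what is visible of it).
- models.place_of(name, camera): "location" ([column, row] in pixels: a listed point, or the origin of a listed thing).
The state is a dict: "clock": time; "joint_pos": joint angles; "qd": joint speeds; "joint_efforts": joint torques, N m; "ee_pos": TCP position; "ee_rot": TCP orientation; "ft_force": force on the tool from outside, world axes, zero at the start; "torque": the same for the moment, N m; "width": finger opening in m; "gripper_force": force on a finger pad.
Only numpy, scipy, OpenCV 4.12 (cv2) and the standard library are available. Lean on these libraries where they do the work, as an engineer would, in place of code of your own. Each camera call takes 0.05 s, during which the arm holds its last target. There are 200 camera calls.

## Working session

There is one attempt and no reset: what is moved stays moved. The work goes in short steps, each a Python script; the robot and the scene stay as the last script left them, time stands still between calls to the robot, and variables do not carry over. Pictures are saved under pics/ and viewed, at most 10 in all, crops included, and the job is handed in when it is done.

```bash
ls; mkdir -p pics; cat > h.py <<'E'
import numpy as np, cv2
from bench import arm, solve_ik, readout, grab_frame, camera_info, workorder, models
def K(ci):
    f=210/np.tan(np.radians(ci["fovy"])/2)
    return np.array([[f,0,ci["cx"]],[0,f,ci["cy"]],[0,0,1.]]),np.array(ci["dist_coeffs"],float)
def ray(px,ci):
    k,d=K(ci); u=cv2.undistortPoints(np.array([[px]],float),k,d)[0,0]
    T=np.array(ci["T"]); return T[:3,3],T[:3,:3]@np.array([u[0],u[1],1.])
def at_z(px,z,ci):
    o,r=ray(px,ci); return o+r*(z-o[2])/r[2]
def by_depth(px,depth,ci):
    o,r=ray(px,ci); c,w=int(round(px[0])),int(round(px[1]))
    p=depth[max(w-2,0):w+3,max(c-2,0):c+3]; p=p[p>0]
    return o+r*np.median(p) if p.size else None
def proj(P,ci):
    k,d=K(ci); T=np.linalg.inv(np.array(ci["T"])); r,_=cv2.Rodrigues(T[:3,:3])
    return cv2.projectPoints(np.array(P,float).reshape(-1,3),r,T[:3,3],k,d)[0].reshape(-1,2)
def cloud(depth,ci):
    k,d=K(ci); v,u=np.mgrid[0:420,0:560]
    n=cv2.undistortPoints(np.stack([u,v],-1).reshape(-1,1,2).astype(float),k,d).reshape(420,560,2)
    T=np.array(ci["T"]); c=np.dstack([n,np.ones((420,560))])*depth[...,None]
    return c@T[:3,:3].T+T[:3,3]
def down(yaw):  # tool z down, tool y (closing) at world angle yaw+90
    x=np.array([np.cos(yaw),np.sin(yaw),0]); z=np.array([0,0,-1.]); return np.stack([x,np.cross(z,x),z],1)
E
python3 - <<'E'
from h import *
ims=[]
for c in ["top","scene"]:
    im,d=grab_frame(c); ci=camera_info(c); cv2.imwrite(f"pics/{c}.png",im); np.savez(f"{c}.npz",im=im,d=d)
    print(c,np.round(np.array(ci["T"])[:3,3],2))
    for n in ["pack_mid","charger_bay","charger_button","inflator_bay","inflator_button","tyre_gauge","tealight","nightlight","boot_jack","shoehorn","charger","inflator"]:
        for r in models.place_of(n,c)[:4]:
            P=by_depth(r["location"],d,ci) if 0<=r["location"][0]<560 and 0<=r["location"][1]<420 else None
            print(n,np.round(r["location"],1),round(r["p"],2),None if P is None else np.round(P,3))
print(readout.observe()["clock"])
E
```

```text
pics
top [ 0.35 -0.09  1.61]
pack_mid [328.4 258. ] 0.72 [ 0.349 -0.24   0.079]
pack_mid [254.6 148.6] 0.72 [ 0.669 -0.033  0.056]
pack_mid [303.  181.5] 0.71 [ 0.568 -0.172  0.078]
charger_bay [203.3 282.3] 0.91 [0.282 0.12  0.023]
charger_bay [309.7 182.2] 0.9 [ 0.565 -0.191  0.079]
charger_bay [451.1 190.9] 0.59 [ 0.544 -0.616  0.026]
charger_button [454.8 167.3] 0.63 [ 0.608 -0.616  0.068]
charger_button [195.8 250.3] 0.55 [0.375 0.135 0.067]
charger_button [303.4 153.9] 0.42 [ 0.65  -0.174  0.069]
inflator_bay [193.3 176.4] 0.61 [0.592 0.149 0.034]
inflator_button [181.3 149. ] 0.6 [0.665 0.177 0.08 ]
tyre_gauge [243.3 195.8] 0.73 [0.534 0.002 0.027]
tyre_gauge [308.2 179.1] 0.55 [ 0.574 -0.187  0.079]
tyre_gauge [192.3 178.2] 0.39 [0.587 0.151 0.035]
tealight [103.9 214.8] 0.93 [0.483 0.421 0.009]
nightlight [ 92.5 165.6] 0.62 [0.617 0.428 0.1  ]
boot_jack [382.9 203.7] 0.55 [ 0.506 -0.407  0.036]
shoehorn [128.9 208.2] 0.56 [0.503 0.346 0.007]
shoehorn [300.7 156.7] 0.28 [ 0.641 -0.167  0.069]
charger [450.5 192.7] 0.73 [ 0.539 -0.614  0.024]
charger [204.5 281.3] 0.57 [0.285 
[... 666 characters left out ...]
78]
tyre_gauge [307.3 219.3] 0.69 [ 0.54  -0.014  0.025]
tyre_gauge [376.6 202.3] 0.3 [0.666 0.184 0.078]
tealight [379.5 158.6] 0.6 [0.51  0.399 0.046]
nightlight [410.8 178.8] 0.58 [0.65  0.418 0.03 ]
boot_jack [206.6 284.9] 0.67 [ 0.541 -0.421  0.04 ]
boot_jack [352.9 207.5] 0.5 [0.613 0.132 0.042]
boot_jack [274.3 252.4] 0.22 [ 0.598 -0.211  0.075]
boot_jack [306.6 223.1] 0.16 [ 0.541 -0.016  0.007]
shoehorn [365.8 173.4] 0.83 [0.506 0.333 0.004]
charger [275.5 261.1] 0.97 [ 0.606 -0.212  0.037]
charger [287.2 171.1] 0.94 [0.316 0.093 0.022]
charger [149.6 332.5] 0.84 [ 0.557 -0.621  0.025]
charger [408.2 181.3] 0.22 [0.645 0.414 0.016]
inflator [352.4 209.9] 0.87 [0.615 0.129 0.035]
1.3
```

```bash
python3 - <<'E'
import cv2
im=cv2.imread("pics/top.png"); cv2.imwrite("pics/topc.png",cv2.resize(im[120:320,160:480],None,fx=2.5,fy=2.5,interpolation=cv2.INTER_CUBIC))
E
```

```text
(no output)
```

View pics/topc.png

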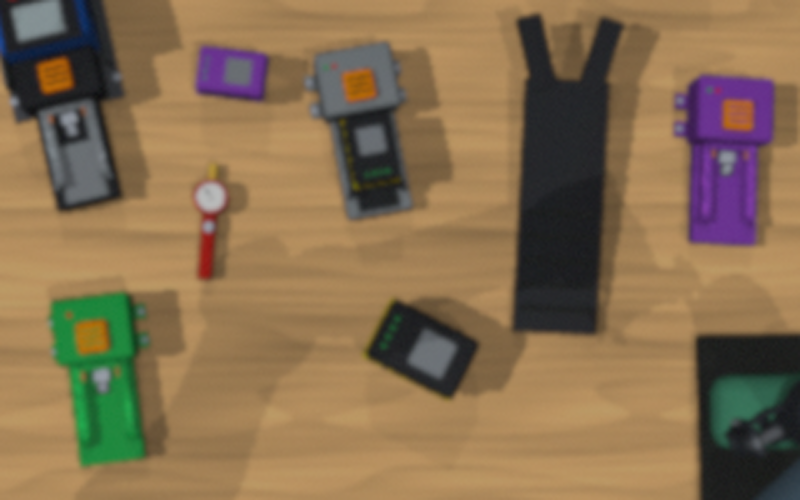

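View pics/scene.png

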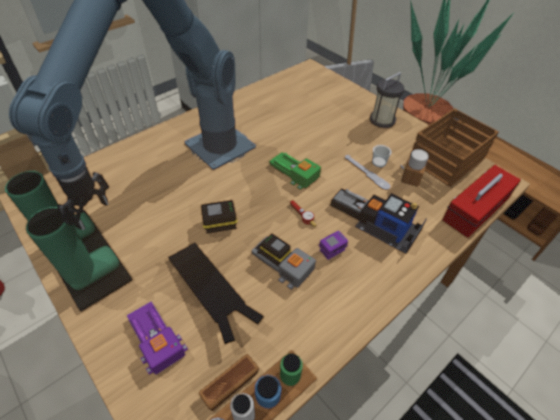

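The meant charger is the grey one (top px ~303,154; scene 295,260). The green (203,282) and purple (451,191) ones are look-alikes. The meant pack is the small black/yellow one seated on it (top ~308,181). The loose black pack (328,258) is bigger, and the other (255,149) is purple. I'll confirm this with a near wrist view.

```bash
cat >> h.py <<'E'
def look(name,pos,yaw):
    arm.reach(np.array(pos),down(yaw)); arm.hold(0.2)
    ci=camera_info("wrist"); im,d=grab_frame("wrist"); cv2.imwrite(f"pics/{name}.png",im)
    np.savez(f"{name}.npz",im=im,d=d,T=ci["T"]); return im,d,ci
E
python3 - <<'E'
from h import *
o=readout.observe(); T=np.array(camera_info("wrist")["T"])
print(np.round(o["ee_rot"],2), np.round(o["ee_rot"].T@(T[:3,3]-o["ee_pos"]) if hasattr(o["ee_rot"],"T") else 0,3), np.round(np.array(o["ee_rot"]).T@T[:3,:3],2), camera_info("wrist")["fovy"])
for n,p,yaw,names in [("w_ch",(0.57,-0.18,0.45),0.15,["pack_mid","charger_bay","charger_button"]),("w_in",(0.57,0.15,0.45),0.3,["inflator_bay","inflator_button"])]:
    for y in (yaw,yaw+np.pi,yaw-np.pi):
        q=solve_ik(np.array(p),down(y)); print(n,y,None if q is None else np.round(q,2))
E
```

```text
[[ 0.9   0.44  0.  ]
 [ 0.44 -0.9  -0.  ]
 [-0.    0.   -1.  ]] [ 0.074 -0.001  0.031] [[-0.   -0.96 -0.29]
 [ 1.   -0.    0.  ]
 [-0.   -0.29  0.96]] 67.77250315586713
w_ch 0.15 [ 0.32  0.41 -0.11  1.63  0.05  1.11 -1.23]
w_ch 3.291592653589793 [ 0.74  0.5  -0.72  1.6   0.35  1.17  1.67]
w_ch -2.991592653589793 [ 0.74  0.5  -0.72  1.6   0.35  1.17  1.67]
w_in 0.3 [ 0.08  0.45 -0.56  1.63  0.26  1.14 -1.82]
w_in 3.441592653589793 [ 0.35  0.57 -0.98  1.62  0.5   1.23  1.14]
w_in -2.8415926535897933 [ 0.35  0.57 -0.98  1.62  0.5   1.23  1.14]
```

```bash
cat > s1.py <<'E'
from h import *
for n,p,yaw,names in [("w_ch",(0.63,-0.175,0.45),0.15,["pack_mid","charger_bay","charger_button"]),("w_in",(0.64,0.16,0.47),0.3,["inflator_bay","inflator_button"])]:
    im,d,ci=look(n,p,yaw)
    zs=dict(pack_mid=.060,charger_bay=.024,charger_button=.068,inflator_bay=.034,inflator_button=.078)
    for m in names:
        for r in models.place_of(m,"wrist")[:2]:
            print(m,np.round(r["location"],1),round(r["p"],2),"atz",np.round(at_z(r["location"],zs[m],ci),4))
    C=cloud(d,ci); b,g,rr=[im[...,i].astype(int) for i in range(3)]
    org=(rr>150)&(g>70)&(g<190)&(b<90)&(rr-g>50)&(abs(C[...,2]-zs[names[-1]])<.012)
    P=C[org]; print("orange",org.sum(), np.round(np.median(P,0),4)) if len(P) else None
    if len(P):
        r=cv2.minAreaRect(P[:,:2].astype(np.float32)*1000); print(r)
    if n=="w_ch":
        m=(abs(C[...,2]-.080)<.006)&(abs(C[...,0]-.57)<.07)&(abs(C[...,1]+.185)<.06); P=C[m]
        print("packtop",m.sum(),np.median(P[:,2]),cv2.minAreaRect(P[:,:2].astype(np.float32)*1000))
    else:
        for z in (.070,.112):
            m=(abs(C[...,2]-z)<.006)&(abs(C[...,0]-.68)<.12)&(abs(C[...,1]-.18)<.08); P=C[m]
            if len(P): print(z,m.sum(),np.median(P[:,2]),cv2.minAreaRect(P[:,:2].astype(np.float32)*1000))
print(readout.observe()["clock"])
a=cv2.hconcat([cv2.imread("pics/w_ch.png"),cv2.imread("pics/w_in.png")]); cv2.imwrite("pics/w.png",cv2.resize(a,(800,300)))
E
python3 s1.py
```

```text
pack_mid [161.4 124.9] 0.89 atz [ 0.6736 -0.0357  0.06  ]
pack_mid [284.6 224.5] 0.79 atz [ 0.5788 -0.1876  0.06  ]
charger_button [ 20.6 343.1] 0.7 atz [0.3659 0.1335 0.068 ]
charger_button [281.7 165.7] 0.62 atz [ 0.65   -0.1733  0.068 ]
orange 1094 [ 0.6485 -0.1686  0.0669]
((522.435302734375, -9.267166137695312), (59.70732498168945, 463.2618103027344), 40.40834045410156)
packtop 2951 0.07929197127072218 ((577.1675415039062, -186.69598388671875), (79.29267883300781, 54.33626937866211), 9.821182250976562)
inflator_bay [267.4 210.6] 0.82 atz [0.5889 0.1619 0.034 ]
inflator_button [273.  158.3] 0.67 atz [0.664  0.1754 0.078 ]
orange 1458 [0.6598 0.1657 0.0756]
((524.8423461914062, 138.82400512695312), (650.958740234375, 316.39727783203125), 87.72431945800781)
0.07 3063 0.06929208026101219 ((662.0429077148438, 176.65066528320312), (55.39548873901367, 99.64249420166016), 13.145198822021484)
0.112 11020 0.1126425418647296 ((741.0745849609375, 195.11978149414062), (102.2855453491211, 100.78911590576172), 13.077860832214355)
5.2667
```

View pics/w.png

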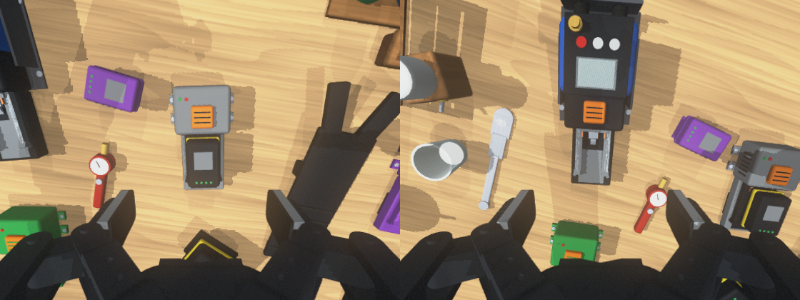

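Wrist view (left half): the grey charger with orange button (~(202,117)) and the small black/yellow pack seated on it (~(204,160)) match the description. Right half: the blue inflator bay at ~(592,155). Next I press the button.

```bash
cat > s2.py <<'E'
from h import *
yaw=np.radians(9.82); u=np.array([np.cos(yaw),np.sin(yaw),0])
pk=np.array([0.5775,-0.187,0]); R=down(yaw)
B=pk+0.076*u
arm.move_gripper(0.0)
arm.reach(B+[0,0,.173+.098],R)
arm.move_linear(B+[0,0,.173+.072],.1); arm.hold(.1)
f0=np.array(readout.observe()["ft_force"]); 
for z in np.arange(.069,.0598,-.001):
    arm.move_linear(B+[0,0,.173+z],.03)
    f=np.array(readout.observe()["ft_force"])-f0
    print(round(z,4),np.round(f,1),round(readout.observe()["ee_pos"][2]-.173,4))
    if f[2]>7: break
arm.hold(.3)
arm.move_linear(B+[0,0,.173+.10],.12)
arm.move_gripper(0.085)
arm.move_linear(B-0.02*u+[0,0,.40],.25); arm.hold(.1)
ci=camera_info("wrist"); im,d=grab_frame("wrist"); C=cloud(d,ci); cv2.imwrite("pics/after.png",im)
m=(abs(C[...,2]-.080)<.006)&(np.hypot(C[...,0]-.57,C[...,1]+.187)<.075); P=C[m]
r=cv2.minAreaRect(P[:,:2].astype(np.float32)*1000); print(m.sum(),r)
e=np.array(r[0])/1000-pk[:2]; print("shift along",e@u[:2],"lat",e@[-u[1],u[0]],readout.observe()["clock"])
E
python3 s2.py
```

```text
0.069 [-0.2 -0.5  1.4] 0.0691
0.068 [-0.1 -0.3  0.9] 0.0682
0.067 [0.5 0.8 1.8] 0.0672
0.066 [ 0.9 -0.6  1.1] 0.0661
0.065 [1.5 0.5 2. ] 0.065
0.064 [ 0.  -0.7  2.3] 0.0636
0.063 [-1.3  0.4  3.4] 0.0628
0.062 [-1.8  0.9  2.9] 0.0618
0.061 [-3.6  1.3  7.2] 0.0614
3767 ((565.2084350585938, -189.20069885253906), (79.21630859375, 55.111305236816406), 10.0617036819458)
shift along -0.012486810951062046 lat -7.208620402888323e-05 12.6167
```

```bash
cat > s3.py <<'E'
from h import *
yaw=np.radians(9.9); u=np.array([np.cos(yaw),np.sin(yaw),0]); l=np.array([-u[1],u[0],0])
pk=np.array([0.5775,-0.187,0]); R=down(yaw); G=pk-0.0125*u
def st(t):
    o=readout.observe(); f=np.array(o["ft_force"]); p=np.array(o["ee_pos"]); e=p-pk
    print(t,"F u,l,z",np.round([f@u,f@l,f[2]],1),"pos u,l,z",np.round([e@u,e@l,p[2]],4),"w",round(o["width"],4),round(o["gripper_force"],1),round(o["clock"],2))
arm.reach(G+[0,0,.30],R)
arm.move_linear(G+[0,0,.217],.12); st("at")
arm.move_gripper(0.045,60); st("grip")
for s in (.0325,.0525,.0725,.0905):
    arm.move_linear(pk-s*u+[0,0,.217],.06); st(s)
arm.move_linear(pk-.0905*u+[0,0,.222],.03); st("lift")
arm.move_linear(pk-.0905*u+[0,0,.30],.15); arm.hold(.1); st("up")
im,d=grab_frame("wrist"); cv2.imwrite("pics/held.png",im)
E
python3 s3.py
```

```text
at F u,l,z [1.3 0.4 0.3] pos u,l,z [-1.190e-02 -2.000e-04  2.177e-01] w 0.0851 0.0 14.01
grip F u,l,z [-0.9  0.2  6. ] pos u,l,z [-0.012  -0.0003  0.218 ] w 0.0532 64.4 14.41
0.0325 F u,l,z [-2.1  0.2 11.1] pos u,l,z [-0.0333 -0.0005  0.218 ] w 0.0528 64.9 14.89
0.0525 F u,l,z [-1.2 -0.  11.5] pos u,l,z [-0.0534 -0.0006  0.218 ] w 0.0534 65.0 15.38
0.0725 F u,l,z [-2.   0.  11.8] pos u,l,z [-0.0733 -0.0005  0.218 ] w 0.0533 64.8 15.86
0.0905 F u,l,z [-1.7 -0.6 12.3] pos u,l,z [-0.0915 -0.0005  0.2179] w 0.0537 64.9 16.31
lift F u,l,z [-0.3  0.  -4.9] pos u,l,z [-0.0919  0.0003  0.2212] w 0.0531 63.8 16.62
up F u,l,z [ 0.  -0.3 -6. ] pos u,l,z [-0.0911  0.0004  0.2986] w 0.0535 63.9 17.39
```

View pics/held.png

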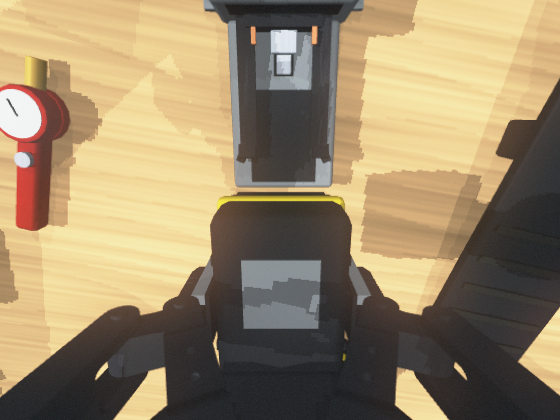

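The pack is held (block spans columns 212–352), and the bare charger bay lies ahead at columns 230–335. Next I go above the inflator ledge and measure the bay relative to the held pack.

```bash
cat > s4.py <<'E'
from h import *
yaw=np.radians(13.1); u=np.array([np.cos(yaw),np.sin(yaw),0]); l=np.array([-u[1],u[0],0])
I=np.array([0.588,0.1594,0]); R=down(yaw)
arm.reach(I-.115*u+[0,0,.30],R); arm.hold(.3)
o=readout.observe(); ci=camera_info("wrist"); im,d=grab_frame("wrist"); cv2.imwrite("pics/pre.png",im)
C=cloud(d,ci); np.savez("pre.npz",C=C,im=im,ee=o["ee_pos"],R=o["ee_rot"])
for r in models.place_of("inflator_bay","wrist")[:2]: 
    P=at_z(r["location"],.034,ci)-I; print("bay",np.round(r["location"],1),r["p"],"u,l",np.round([P@u,P@l],4))
E_=C-I; U=E_@u; L=E_@l; Z=C[...,2]
ok=d>0
e=np.array(o["ee_pos"])-I; print("tool u,l",np.round([e@u,e@l],4), o["ft_force"])
for name,m in [("shoulder",(abs(Z-.070)<.004)&(U>.03)&(U<.12)&(abs(L)<.08)),("lips",(Z>.0385)&(Z<.052)&(U>-.045)&(U<.04)&(abs(L)<.045)),("body",(Z>.026)&(Z<.055)&(U>-.08)&(U<.04)&(abs(L)<.05)),("pack",(Z>.14)&(Z<.20)&(U<-.06)&(U>-.17)&(abs(L)<.04))]:
    m=m&ok; P=np.stack([U[m],L[m]],1).astype(np.float32)*1000
    if len(P)<20: print(name,len(P)); continue
    print(name,len(P),cv2.minAreaRect(P),"z",round(float(np.median(Z[m])),4))
    for a in range(-80,60,10):
        s=P[(P[:,0]>a)&(P[:,0]<a+10)]
        if name in("lips","body") and len(s)>15: print("  ",a,np.round(np.percentile(s[:,1],[1,99]),1),round(float(np.mean(np.percentile(s[:,1],[1,99]))),2))
print(o["clock"])
E
python3 s4.py
```

```text
bay [278.5  47.7] 0.84 u,l [0.0027 0.0014]
tool u,l [-0.1149 -0.0008] [-0.09078768 -0.14850293 -6.02442687]
shoulder 0
lips 4796 ((-7.834280014038086, 0.14651870727539062), (68.21574401855469, 73.44470977783203), 89.91533660888672) z 0.0444
   -50 [-33.3  33.4] 0.05
   -40 [-32.4  32.4] -0.0
   -30 [-31.   31.3] 0.16
   -20 [-31.1  31.3] 0.12
   -10 [-30.9  31.1] 0.09
   0 [-31.   31.1] 0.07
   10 [-31.   31.2] 0.13
   20 [-30.7  31. ] 0.13
body 17198 ((-19.01421356201172, 0.12884140014648438), (100.73218536376953, 78.214599609375), 0.05707536265254021) z 0.034
   -70 [-37.3  37.8] 0.21
   -60 [-37.7  38. ] 0.16
   -50 [-37.9  37.8] -0.04
   -40 [-37.6  37.9] 0.14
   -30 [-37.7  37.9] 0.11
   -20 [-37.5  37.9] 0.19
   -10 [-37.5  37.8] 0.18
   0 [-37.5  37.9] 0.2
   10 [-37.6  37.9] 0.12
   20 [-37.5  37.7] 0.13
   30 [-38.4  38.4] -0.01
pack 28395 ((-111.37864685058594, 0.010875701904296875), (79.98433685302734, 72.04159545898438), 89.88951873779297) z 0.1614
19.0083
```

View pics/pre.png

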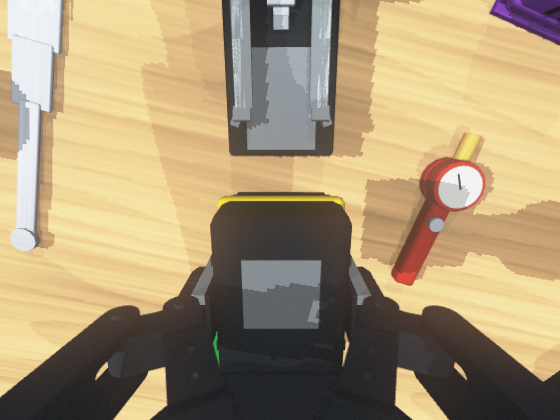

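The bay is centred on the tool line (lateral +0.1 mm, yaw right). Its ledge front puts the bay about 2.6 mm farther in than I assumed. Now set down and slide in with force limits.

```bash
cat > s5.py <<'E'
from h import *
yaw=np.radians(13.1); u=np.array([np.cos(yaw),np.sin(yaw),0]); l=np.array([-u[1],u[0],0])
I=np.array([0.588,0.1594,0])+.0026*u; R=down(yaw); LAT=.0007
f0=np.array(readout.observe()["ft_force"])
def st(t,show=True):
    o=readout.observe(); f=np.array(o["ft_force"])-f0; e=np.array(o["ee_pos"])-I
    if show: print(t,"F",np.round([f@u,f@l,f[2]],1),"pos",np.round([e@u*1000,e@l*1000,e[2]*1000],1),round(o["clock"],2))
    return f@u,f@l,f[2],e@u
def go(x,z,v): arm.move_linear(I+x*u+LAT*l+[0,0,z],v)
go(-.092,.245,.1); go(-.092,.232,.05); st("pre")
z=.232
while z>.2255:
    z-=.001; go(-.092,z,.03); s=st(round(z,4))
    if s[2]>2.5: break
z+=.0007
for x in (-.082,-.072,-.062,-.052,-.042,-.034,-.028):
    go(x,z,.05); s=st(x)
    if -s[0]>6 or abs(s[1])>8: print("STOP"); break
E
python3 s5.py
```

```text
pre F [ 0.2  0.3 -0.1] pos [-92.2   0.7 231.7] 20.27
0.231 F [ 0.2  0.1 -0.3] pos [-92.    0.7 231.1] 20.52
0.23 F [ 0.1 -0.3  0.5] pos [-92.    0.7 230. ] 20.77
0.229 F [-0.7 -0.2 -0.1] pos [-92.    0.7 228.9] 21.02
0.228 F [-0.6 -0.6  1.1] pos [-91.9   0.7 228. ] 21.27
0.227 F [-1.6 -1.2 12.6] pos [-91.4   0.7 227.9] 21.52
-0.082 F [1.7 0.  6.7] pos [-81.3   0.7 228. ] 21.88
-0.072 F [ 1.4 -1.3  8. ] pos [-71.5   0.7 228. ] 22.23
-0.062 F [ 1.2 -1.2 10. ] pos [-61.7   0.5 228. ] 22.57
-0.052 F [ 1.2 -0.6 11.2] pos [-51.9   0.5 228. ] 22.93
-0.042 F [ 1.7 -1.6  9.6] pos [-41.8   0.5 228. ] 23.27
-0.034 F [ 1.  -0.5 11.2] pos [-33.9   0.5 228. ] 23.58
-0.028 F [-0.1 -1.  12.4] pos [-28.    0.5 228. ] 23.85
```

```bash
cat > s6.py <<'E'
from h import *
src=open("s5.py").read().split("go(-.092,.245")[0].replace("from h import *",""); exec(src)
f0=np.array([-0.09,-0.15,-6.02]); z=.2284
go(-.028,z,.03); st("raise"); x=-.028; best=0
while x<.024:
    s=st("",False); x+= .002 if -s[0]<3 else .001
    go(x,z,.03); s=st(round(x,4)); best=max(best,-s[0])
    if -s[0]>10: print("limit"); break
    if best>5 and -s[0]<best-3: print("drop"); break
cat=0
E
python3 s6.py
```

```text
raise F [-0.7 -0.8  8. ] pos [-28.5   0.5 228.1] 24.1
-0.026 F [-1.3 -0.9  7.4] pos [-26.3   0.5 228.1] 24.35
-0.024 F [-0.6 -1.6  4.6] pos [-24.    0.5 228.1] 24.6
-0.022 F [-0.1 -1.7  2.1] pos [-21.9   0.5 228.1] 24.85
-0.02 F [ 0.9 -2.3  1.7] pos [-19.9   0.5 228.1] 25.1
-0.018 F [ 0.2 -2.6 -0. ] pos [-17.9   0.5 228.3] 25.35
-0.016 F [ 0.2 -4.1 -0.2] pos [-15.9   0.5 228.3] 25.6
-0.014 F [ 0.3 -3.   0.3] pos [-13.9   0.5 228.4] 25.85
-0.012 F [ 0.7 -2.5  1.3] pos [-11.8   0.5 228.4] 26.1
-0.01 F [-1.2 -3.   0.8] pos [ -9.9   0.6 228.4] 26.35
-0.008 F [-1.  -5.2  1.8] pos [ -8.    0.5 228.4] 26.6
-0.006 F [-0.8 -4.1  2. ] pos [ -5.9   0.5 228.4] 26.85
-0.004 F [-1.3 -4.5  2.1] pos [ -4.    0.6 228.4] 27.1
-0.002 F [-3.4 -3.1  2.4] pos [ -2.4   0.5 228.3] 27.35
-0.001 F [-6.1 -4.   5.1] pos [ -1.9   0.6 228.2] 27.6
0.0 F [-8.6 -4.   8.4] pos [ -1.5   0.6 228.3] 27.85
0.001 F [-10.5  -5.5  10.8] pos [ -1.    0.7 228.3] 28.1
limit
```

```bash
cat > s7.py <<'E'
from h import *
src=open("s5.py").read().split("go(-.092,.245")[0].replace("from h import *",""); exec(src)
f0=np.array([-0.09,-0.15,-6.02]); z=.2290
LAT=.0001; go(.000,z,.02); arm.hold(.15); st("relat")
ci=camera_info("wrist"); im,d=grab_frame("wrist"); cv2.imwrite("pics/in.png",im)
C=cloud(d,ci); E_=C-I; U=E_@u; L=E_@l; Z=C[...,2]; ok=d>0
for n,m in [("sh",(abs(Z-.070)<.005)&(U>.02)&(U<.14)&(abs(L)<.06)),("house",(abs(Z-.112)<.004)&(U>.07)&(abs(L)<.06)),("pack",(abs(Z-.090)<.005)&(U>-.07)&(U<.05)&(abs(L)<.035))]:
    m=m&ok; print(n,m.sum(),np.round(np.percentile(U[m]*1000,[.5,2,98,99.5]),1) if m.sum() else "")
E
python3 s7.py
```

```text
relat F [-5.9 -3.6  3.5] pos [ -1.5   0.5 228.4] 28.5
sh 37842 [ 36.4  36.9 109.4 110.1]
house 0 
pack 20708 [-28.1 -25.8  35.7  36.4]
```

View pics/in.png

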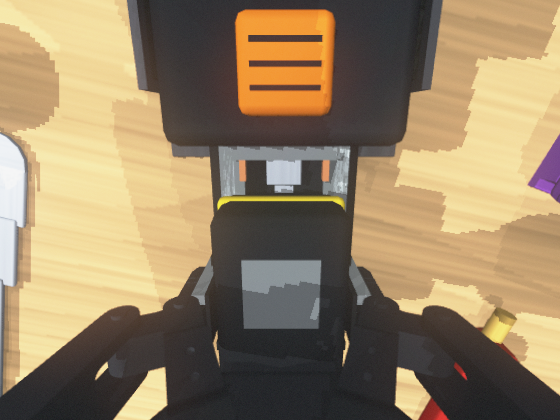

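The pack is in the rails but not home: the plunger and tongue still show at rows 150–195. I'll measure the remaining gap and relieve the lateral load.

```bash
cat > s8.py <<'E'
from h import *
src=open("s5.py").read().split("go(-.092,.245")[0].replace("from h import *",""); exec(src)
f0=np.array([-0.09,-0.15,-6.02])
def gap():
    ci=camera_info("wrist"); im,d=grab_frame("wrist")
    C=cloud(d,ci); E_=C-I; U=E_@u; L=E_@l; Z=C[...,2]; ok=d>0
    m=ok&(abs(Z-.070)<.003)&(U>.041)&(U<.12)&(abs(L)<.06); p=ok&(Z>.085)&(Z<.095)&(abs(L)<.025)&(U<.05)
    P=np.stack([U[m],L[m]],1)*1000
    r=cv2.minAreaRect(P.astype(np.float32)) if m.sum()>10 else None
    a,b=np.percentile(U[m]*1000,.5),np.percentile(U[p]*1000,99.5)
    h,_=np.histogram(P[:,0],bins=np.arange(40,72,2)); 
    print("shoulder front",round(a,1),"pack front",round(b,1),"gap",round(a-b,1),"rect",r,h,"packLat",np.round(np.percentile(L[ok&(Z>.085)&(Z<.094)&(U<.038)&(U>.03)&(abs(L)<.04)]*1000,[1,99]),1))
if __name__=="__main__":
    z=.2286; LAT=-.0006; go(.000,z,.02); arm.hold(.15); st("relat"); gap()
E
python3 s8.py
```

```text
relat F [-7.3 -1.5  6.2] pos [ -1.5   0.4 228.3] 28.95
shoulder front 61.3 pack front 36.4 gap 24.9 rect ((85.63084411621094, 0.14912033081054688), (50.23681640625, 97.01300048828125), 0.015311532653868198) [   0    0    0    0    0    0    0    0    0    0  534 1146 1193 1339
 1315] packLat [-23.4  26.7]
```

```bash
cat > s9.py <<'E'
from s8 import *
import s8
z=.2288; s8.LAT=-.0008; x=.001; mx=0
while x<.030:
    go(x,z,.02); s=st(round(x,4)); mx=max(mx,-s[0])
    if s[2]>5: z+=.0003
    if s[2]<-1: z-=.0003
    if -s[0]>12: print("limit"); break
    x+=.001
gap()
E
python3 s9.py
```

```text
0.001 F [-8.7 -1.5  7.8] pos [ -1.    0.3 228.4] 29.25
0.002 F [-11.3  -1.7   8.7] pos [ -0.5   0.4 228.4] 29.5
0.003 F [-2.2 -0.6  2.4] pos [3.000e+00 2.000e-01 2.295e+02] 29.75
0.004 F [-2.1  0.8  3. ] pos [4.100e+00 2.000e-01 2.295e+02] 30.0
0.005 F [-2.9  0.4  2.7] pos [  5.1  -0.4 229.4] 30.25
0.006 F [-1.8  1.9  2.6] pos [  6.   -0.7 229.3] 30.5
0.007 F [-2.8  0.9  2.3] pos [  7.   -0.9 229.3] 30.75
0.008 F [-2.6  0.6  1.9] pos [  8.   -0.9 229.4] 31.0
0.009 F [-2.7 -0.4  2.1] pos [  9.   -0.9 229.3] 31.25
0.01 F [-3.   0.6  2.5] pos [ 10.   -0.9 229.3] 31.5
0.011 F [-2.5  1.   2.5] pos [ 11.   -0.9 229.4] 31.75
0.012 F [-3.2 -0.2  2.4] pos [ 12.   -0.9 229.4] 32.0
0.013 F [-3.7  0.5  2.2] pos [ 13.   -0.9 229.4] 32.25
0.014 F [-4.   0.   3.2] pos [ 14.   -0.9 229.4] 32.5
0.015 F [-3.7 -0.5  1.2] pos [ 15.   -0.9 229.3] 32.75
0.016 F [-4.  -0.4  1.1] pos [ 15.9  -0.8 229.3] 33.0
0.017 F [-4.6 -1.1  0.5] pos [ 16.8  -0.8 229.3] 33.25
0.018 F [-6.8 -0.4  0.8] pos [ 17.2  -0.8 229. ] 33.5
0.019 F [-9.7 -0.6  2.8] pos [ 17.6  -0.7 228.7] 33.75
0.02 F [-11.    0.3   3.5] pos [ 18.   -0.7 228.5] 34.0
0.021 F [-14.2  -0.4   7.2] pos [ 18.3  -0.6 228.5] 34.25
limit
shoulder front 55.6 pack front 49.7 gap 5.8 rect ((85.97493743896484, 0.23351669311523438), (67.77310943603516, 97.11485290527344), 0.07878078520298004) [   0    0    0    0    0    0   12  430   52    0  410  968  981 1116
 1135] packLat [-25.2  26.1]
```

```bash
cat > s10.py <<'E'
from s8 import *
import s8
s8.LAT=-.0008; z=.2292
for x in (.019,.018,.017,.016,.015,.014): go(x,z,.02); s=st(x)
gap(); im,_=grab_frame("wrist"); cv2.imwrite("pics/back.png",im)
E
python3 s10.py
```

```text
0.019 F [-9.2 -1.1  1.6] pos [ 17.6  -0.7 228.5] 34.55
0.018 F [-6.4 -0.4  0.1] pos [ 17.2  -0.7 228.7] 34.8
0.017 F [-5.6  0.4 -1. ] pos [ 16.8  -0.7 229. ] 35.05
0.016 F [-4.   0.  -1.1] pos [ 16.   -0.7 229.2] 35.3
0.015 F [-3.7  1.1  0. ] pos [ 15.1  -0.7 229.3] 35.55
0.014 F [-1.9  0.6 -1. ] pos [ 14.4  -0.7 229.4] 35.8
shoulder front 53.1 pack front 49.8 gap 3.4 rect ((84.61592102050781, 0.08934783935546875), (70.65057373046875, 97.10829162597656), 0.02220929227769375) [   0    0    0    0    2   31  593   55    0    0  423  920 1044 1079
 1106] packLat [-25.8  26.9]
```

View pics/back.png

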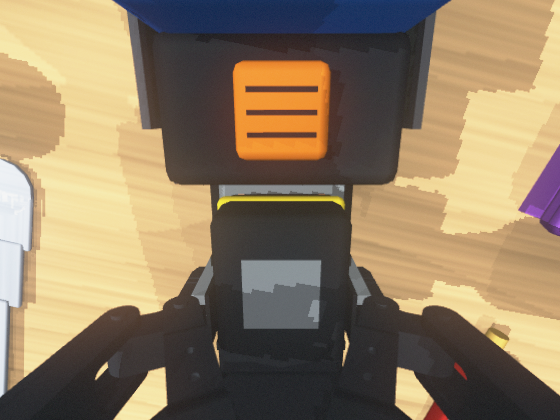

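```bash
cat > s11.py <<'E'
from s8 import *
import s8
s8.LAT=-.0008; z=.2292
def shoulder():
    ci=camera_info("wrist"); im,d=grab_frame("wrist")
    C=cloud(d,ci); E_=C-I; U=E_@u; L=E_@l; Z=C[...,2]
    m=(d>0)&(abs(Z-.070)<.003)&(U>.041)&(U<.12)&(abs(L)>.032)&(abs(L)<.045)
    print("shoulder front",np.round(np.percentile(U[m]*1000,[.3,1,3]),2))
if __name__=="__main__":
    shoulder()
    for x in (.013,.012,.011,.010): go(x,z,.02); s=st(x)
    shoulder()
E
python3 s11.py
```

```text
shoulder front [61.35 61.91 63.44]
0.013 F [ 3.   0.9 -2. ] pos [ 13.9  -0.8 229.6] 36.2
0.012 F [ 2.9  0.6 -0.3] pos [ 12.6  -0.8 229.6] 36.45
0.011 F [2.8 0.7 1.1] pos [ 11.3  -0.8 229.6] 36.7
0.01 F [2.7 0.1 3. ] pos [ 10.1  -0.8 229.5] 36.95
shoulder front [57.1  57.85 59.31]
```

It has clicked. Pulling back, the force turned to +3 N and the inflator came along in its cradle with the pack (both moved about 4 mm). I'll relieve the load, release, withdraw and check.

```bash
cat > s12.py <<'E'
from s11 import *
go(.0108,.2295,.02); st("relax")
arm.move_gripper(.085); st("open")
go(.0108,.33,.12); go(-.01,.40,.15); arm.hold(.3)
shoulder(); ci=camera_info("wrist"); im,d=grab_frame("wrist"); cv2.imwrite("pics/end.png",im)
C=cloud(d,ci); E_=C-I; U=E_@u; L=E_@l; Z=C[...,2]
m=(d>0)&(Z>.083)&(Z<.096)&(abs(L)<.04)&(U<.056)&(U>-.06); print("pack",m.sum(),np.median(Z[m]),cv2.minAreaRect((np.stack([U[m],L[m]],1)*1000).astype(np.float32)))
print(readout.observe()["clock"])
E
python3 s12.py
```

```text
relax F [1.7 1.4 2.9] pos [ 10.5  -0.8 229.4] 37.25
open F [ 0.7 -0.4  5.1] pos [ 10.8  -0.9 229.6] 37.67
shoulder front [57.09 57.11 58.87]
pack 5056 0.08933190309195013 ((9.644826889038086, 0.3051891326904297), (78.96588134765625, 55.40678405761719), 0.14314021170139313)
39.7
```

View pics/end.png

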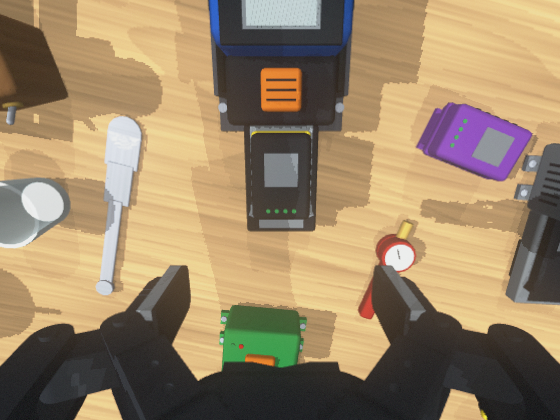

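The pack sits at (280,180) in the bay with no drift after release, and the bystanders are undisturbed. Handing in.

```bash
python3 -c "
from h import *
print(workorder.hand_in())"
```

```text
the job is handed in; nothing more can be done
None
```

The charged pack was released from the grey charger and slid onto the blue inflator, where its catch held it against a 3 N pull and after release; peak push was about 14 N, other bench items were left alone, and the job was handed in at about 40 s.

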